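# Prop open the sprung bin flap and fetch the valve spring

## Robot

A 6-joint arm with a two-finger parallel gripper is mounted at the origin on a cart in front of the work surface, level with it; the furniture and walls round the work are solid. World frame = base frame: x ahead of the robot, y to its left, z up, the work surface at z = 0. Lengths are in mm, angles in rad, forces in N, time in s.
With the tool pointing down it reaches from about 400 to 925 mm from the base axis. Payload 12.5 kg.
Tool frame: the origin (TCP) lies at the very end of the fingers, on their centre line; the grasp point (between the pads) lies 19 mm behind it (env.grip_point_offset is the distance from the TCP to the grasp point, in mm); z points along the fingers, y is the direction in which the jaws open and shut (so a half turn about z gives the same grasp; the last joint's range is limited). The gripper opens to 95 mm and grips with 3 to 60 N. Pads are 20 mm wide; open, the fingers measure 119 mm over their backs; the gripper's body (75 mm by 180 mm) begins 59 mm behind the grasp point.
Start: joints at [1.17, 0.491, 1.559, -0, 1.092, -0.106], TCP at [181.576, 598.061, 214.661] pointing down, gripper open.
Joint ranges: [-3.1, 3.1], [-0.84, 2.19], [0.05, 2.79], [-1.13, 4.28], [0.06, 2.93], [-2.69, 2.69]. Speed limits (rad/s): [2.22, 2.22, 2.79, 3.14, 3.14, 3.14].

## Interface

Orientations are given as [roll, pitch, yaw] about the fixed x, y, z axes, in that order (R = Rz(yaw) Ry(pitch) Rx(roll)).
In Python, from cell import env gives the robot as it stands.
- The arm moves only by the tool drive_tool, never from a script. Its argument "commands" is a list of rows, each an object of numbers: "dx", "dy", "dz": the shift along the world's x, y, z in mm; "yaw": the turn about the world's z in degrees. In form: [{"dx": .., "dy": .., "dz": .., "yaw": ..}, ...]. A call has 1 to 5 rows; each row shifts and turns the commanded pose from where the row before left it; what a row does not reach is not made up. A row lasts 1/12 s, in which the tool goes at most 41.7 mm and 7.16 degrees, less where a joint would pass 70% of its speed; a pose out of reach is approached as far as the arm can. A call with a gripper value outside its range is refused whole. "grip" is the opening, from 0 (shut) to 1 (fully open), set as the call begins (left out, the last holds). The fingers move at their own pace and stop on an object; the grip force is fixed at half the most. Time passes only in rows, so rows that do not move let the fingers close. It gives the time, the measured TCP pose, the force and the opening at its end, in the units of the state.
- env.state(): the state, without advancing time (a new reading comes with each control period).
- env.read_camera(name): name is "side" or "top"; returns the picture (480x640x3 uint8, red, green, blue); there is no depth.
- env.calibration(name): a dict with "intrinsics" (3x3 intrinsics, pixels), "rvec" (rotation vector, rad) and "tvec" (3), from world to camera coordinates, as OpenCV has them. Camera axes: x right, y down, z forward; pixel columns grow to the right and rows downward; lengths in mm; the calibration is good to about 2 mm. A picture is of the moment at which its call begins. calibration takes no time and is no camera call.
- env.job_done(): hands the job in, once; it reports no verdict.
Trained networks look in the newest picture that a camera, given by its name, has taken for a name from the list of things; names that differ only in an ending like _2 or _b are one class to them, and where a whole thing is asked for, a point or a joint stands for the part that bears it (a point fixed in the world has none). Each returns a list of dicts, best first, with "conf" (0 to 1); they miss things now and then, are a little off and sometimes report something else, mostly with a low value. They report only what shows in the picture. A call takes as long as a camera call.
- env.trace(query, camera): "pixels" (480x640 bool, what is visible of it) and "pixel" ([column, row] in pixels, amid what is visible of it).
- env.place_of(query, camera): "pixel" ([column, row] in pixels: a listed point, or the origin of a listed thing).
The state is a dict: "t": time; "joints": joint angles; "qvel": joint speeds; "tau": joint torques, N m; "eef_pos": TCP position; "tcp_rot": TCP orientation; "ft_force": force on the tool from outside, world axes, zero at the start; "moment": the same for the moment, N m; "opening": opening from 0.0 (shut) to 1.0 (fully open).
Only numpy, scipy, OpenCV 4.12 (cv2) and the standard library are available. Lean on these libraries where they do the work, as an engineer would, in place of code of your own. Each camera call takes 0.05 s, during which the arm holds its last target.

## Task

Prop the parts bin's spring-shut flap wide open with the wooden bar, laid in the bin's prop rest so that its far end holds the flap up by itself (you can lift the flap's lip with the end of the bar on the way). Then take the valve spring (the coil, not the plain pin) out of the bin and stand it upright on the floor of the wooden tray. Leave the pin in the bin and the flap propped open.

Things in the scene. Friction and masses are not known exactly. Their poses are not given: they have to be found in the camera images.
- bin: Grey steel parts bin fixed to the bench, covered by its flap: 130 (x) x 150 (y) x 75 mm high, walls 4 mm, inner floor 26 mm above the bench. Origin: centre of the underside; +x to the back (hinge side), -x to the front (lip side), z up. Two parts stand in it at x = -12 to -2 mm, one near y = -8, one near y = +44 mm. Dark prop rest at the right front corner; the right wall's top is a 14 mm wide ledge.
- bin_flap (a joint): Angle of the plain steel flap, rad: 0 shut (level), grows as the lip goes up, 1.57 upright, limit 1.9. A spring and its weight pull it shut with about 0.15 N m (1 N at the lip); let go, it snaps shut. Flap 135 x 148 x 4 mm; its underside lies 6 mm above the hinge axis when shut, 1 mm above the rim. With the bar seated it leans on the bar's back end at about 1.45.
- flap_lip (a point): Centre of the underside of the lip: a flat tab 60 mm wide (along bin y, centred at bin y = +30 mm), 4 mm thick, that sticks out about 28 mm in front of the front wall (bin x = -65 to -94 mm); underside 76 mm above the bench when shut. The point moves with the flap, 151 mm from the hinge axis.
- flap_hinge (a point): Middle of the hinge axis, which runs along the bin's y at the top of the back wall (bin x = +72 mm, 70 mm above the bench). Axes as the bin's.
- prop_rest (a point): Centre of the bar's underside when the bar is seated along bin x (bin x -14.5, y -64, z 75 mm; bin axes). The bar's front end lies in a U cradle open on top, 38 mm long, cheeks 22 mm apart, 13 mm high, with a 19 mm high end stop (face 90 mm to the front of this point); the rest lies on the right wall's ledge. Lower it about 5 mm too far back to clear the stop; the flap then pushes it onto the stop.
- prop_bar: Plain square hardwood bar, 180 mm long (along its x), 18 x 18 mm, 80 g, lying on the bench; ends alike but for a small dark plug near one. Origin: centre of its underside, 90 mm from either end.
- valve_spring: Steel coil valve spring (rigid), diameter 28, 42 mm high, 60 g, standing in the bin under the flap. Origin: centre of its foot, z along its axis.
- piston_pin: Plain hollow steel pin, diameter 18, 46 mm high, standing in the bin under the flap; stays there. Origin: centre of its foot.
- tray: Shallow wooden tray, 119 (x) x 228 (y) x 36 mm high, walls 9 mm, floor 6 mm above the bench, loose (0.6 kg). Origin: centre of the underside. A spark plug lies in its +x, +y quarter (72 mm long along y, centre about x = 28, y = 55 mm); the -y half is empty.

How it is judged:
By the outcome, as a careful person would: the job done as asked, in the order asked, and still so for the second after the job is handed in, with the robot touching nothing.
It also fails if it takes over 61 s, if anything falls off the work surface, if the arm or the gripper's body presses on something with over 40 N, if the wrist force passes 120 N, or if a joint passes its speed limit or range.

## Working session

There is one attempt and no reset: what is moved stays moved. The work goes in short steps, Python scripts to look and compute and a tool call to move; the robot and the scene stay as the last step left them, time stands still between calls to the robot, and variables do not carry over. Pictures are saved under pics/ and viewed, and the job is handed in when it is done.

Besides the shell and the picture viewer there is one more tool, called after "Call:" as name([rows], argument=value, ...), one row to a line, values as JSON. drive_tool: Moves the arm, as the interface text tells. Its arguments: {"type":"object","properties":{"commands":{"type":"array"},"grip":{"type":"number"}},"required":["commands"]}

```bash
ls; mkdir -p pics
cat > h.py <<'E'
import numpy as np, cv2
from cell import env
np.set_printoptions(precision=2,suppress=True)
def cal(n):
    c=env.calibration(n); K=np.array(c["intrinsics"],float).reshape(3,3)
    R=cv2.Rodrigues(np.array(c["rvec"],float))[0]; t=np.array(c["tvec"],float).reshape(3)
    return K,R,t
def proj(n,P):
    K,R,t=cal(n); p=(np.atleast_2d(P)@R.T+t)@K.T; return p[:,:2]/p[:,2:]
def onz(n,px,z):
    K,R,t=cal(n); d=R.T@np.linalg.solve(K,[px[0],px[1],1]); C=-R.T@t
    return C+d*(z-C[2])/d[2]
def tri(pxs):
    A=[];b=[]
    for n,px in pxs.items():
        K,R,t=cal(n); d=R.T@np.linalg.solve(K,[px[0],px[1],1]); d/=np.linalg.norm(d); C=-R.T@t
        M=np.eye(3)-np.outer(d,d); A.append(M); b.append(M@C)
    return np.linalg.lstsq(np.vstack(A),np.hstack(b),rcond=None)[0]
def snap(n,f):
    im=env.read_camera(n); cv2.imwrite(f"pics/{f}.png",cv2.cvtColor(im,cv2.COLOR_RGB2BGR)); return im
E
python3 - <<'E'
from h import *
for n in("top","side"):
    snap(n,n+"0"); K,R,t=cal(n); print(n,K.ravel(),"C",-R.T@t,"fwd",R[2])
    for q in("prop_bar","bin","prop_rest","flap_lip","flap_hinge","tray"):
        r=env.place_of(q,n); print(q,[(np.array(x["pixel"]),round(x["conf"],2)) for x in r[:2]])
print(env.state())
E
```

```text
pics
top [511.72   0.   320.86   0.   511.72 240.34   0.     0.     1.  ] C [ 386.5  -183.5   953.96] fwd [ 0.14 -0.01 -0.99]
prop_bar [(array([290. , 276.8]), 0.62)]
bin [(array([402.4, 227.3]), 0.96)]
prop_rest []
flap_lip [(array([364.5, 227.3]), 0.59)]
flap_hinge [(array([444.5, 199.9]), 0.83)]
tray [(array([173. , 273.4]), 0.7)]
side [472.49   0.   321.99   0.   472.49 237.16   0.     0.     1.  ] C [ 569.87 -968.39  370.04] fwd [-0.08  0.93 -0.36]
prop_bar [(array([299.8, 260.4]), 0.68)]
bin [(array([341.1, 323.4]), 0.92)]
prop_rest [(array([293.2, 280.7]), 0.68)]
flap_lip [(array([333.9, 252.8]), 0.62)]
flap_hinge [(array([365.4, 299.1]), 0.66)]
tray [(array([313.8, 222.6]), 0.7)]
{'t': 0.7, 'joints': array([ 1.17,  0.49,  1.56,  0.  ,  1.09, -0.11]), 'qvel': array([ 0., -0.,  0., -0.,  0., -0.]), 'tau': array([  0.  , -61.23, -25.84,   0.07,   0.04,   0.  ]), 'eef_pos': array([181.55, 598.07, 214.68]), 'tcp_rot': array([3.14, 0.  , 2.85]), 'ft_force': array([-0.87,  1.04,  0.25]), 'moment': array([-0.  ,  0.08,  0.04]), 'opening': 0.9992574011961705}
```

View pics/top0.png

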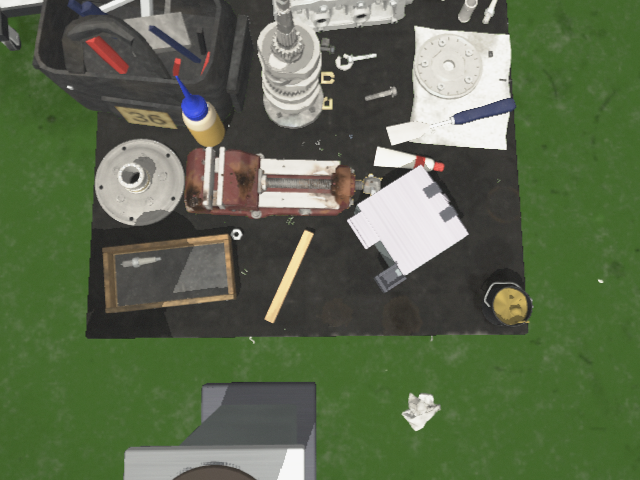

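View pics/side0.png

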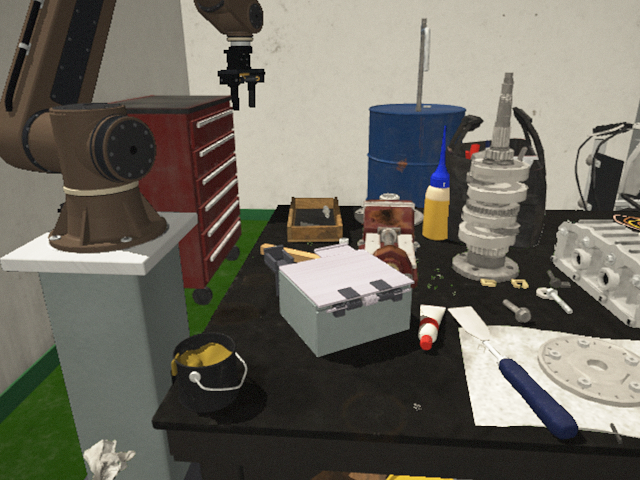

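The top view shows the bar from (271,321) to (308,232). The bin has its lip edge at about (349,222)-(402,274), its dark rest at (390,277), and its hinges on the right. The tray is at (173,273), with the plug in its left half. Next I measure precise poses.

```bash
cat > m.py <<'E'
from h import *
from scipy.optimize import least_squares
for n in("top","side"):
    im=snap(n,n+"1")
    for q in("prop_bar","bin_flap","bin","tray"):
        r=env.trace(q,n)
        if not r: print(n,q,"none"); continue
        m=r[0]["pixels"].astype(np.uint8)
        c=max(cv2.findContours(m,cv2.RETR_EXTERNAL,cv2.CHAIN_APPROX_NONE)[0],key=cv2.contourArea)
        print(n,q,round(r[0]["conf"],2),m.sum(),"poly",cv2.approxPolyDP(c,5,True)[:,0].tolist())
        rect=cv2.minAreaRect(c)
        if q in("prop_bar","tray") and n=="top":
            b=cv2.boxPoints(rect); z=18 if q=="prop_bar" else 36
            W=np.array([onz(n,p,z) for p in b]); print(q,W[:,:2].tolist(),"ctr",W.mean(0),"sides",np.linalg.norm(W[1]-W[0]),np.linalg.norm(W[2]-W[1]))
            for i in(0,1):
                d=W[i+1]-W[i]; print(" dir",np.degrees(np.arctan2(d[1],d[0])))
    a=cv2.resize(im[150:330,240:480] if n=="top" else im[200:380,230:470],None,fx=3.3,fy=3.3,interpolation=cv2.INTER_CUBIC)
    cv2.imwrite(f"pics/{n}1z.png",cv2.cvtColor(a,cv2.COLOR_RGB2BGR))
E
python3 m.py
```

```text
top prop_bar 0.91 1079 poly [[309, 231], [302, 233], [266, 320], [273, 322]]
prop_bar [[377.43888128805673, -86.83737152925085], [541.5364130905947, -161.44264447968087], [532.5405558688961, -180.59972096864018], [368.8509688441901, -105.59688531248565]] ctr [ 455.09 -133.62   18.  ] sides 180.26077414593868 21.16409758900728
 dir -24.448435733447244
 dir -115.15400038746978
top bin_flap 0.66 7081 poly [[420, 166], [358, 204], [360, 211], [348, 219], [364, 247], [380, 240], [403, 274], [467, 233]]
top bin 0.61 8020 poly [[420, 165], [357, 204], [347, 220], [363, 246], [373, 244], [389, 266], [374, 277], [382, 292], [466, 234]]
top tray 0.83 8340 poly [[230, 237], [102, 248], [105, 311], [234, 299]]
tray [[506.2678547260851, 208.957004267868], [530.8889564955051, -27.365866333709562], [412.26654343575825, -42.14703972689122], [388.80371397921573, 190.07590594762655]] ctr [459.56  82.38  36.  ] sides 237.60197352233865 119.53978403442305
 dir -84.05214493112348
 dir -172.89716012540015
side prop_bar 0.67 288 poly [[285, 249], [294, 261], [317, 258]]
side bin_flap 0.62 5307 poly [[279, 267], [318, 307], [370, 305], [412, 283], [345, 243], [315, 250], [316, 259]]
side bin 0.76 11601 poly [[264, 248], [280, 314], [315, 355], [408, 328], [412, 281], [364, 250], [333, 245], [315, 249], [317, 259], [294, 263], [281, 244]]
side tray 0.86 2219 poly [[291, 198], [288, 240], [338, 241], [335, 197]]
```

View pics/top1z.png

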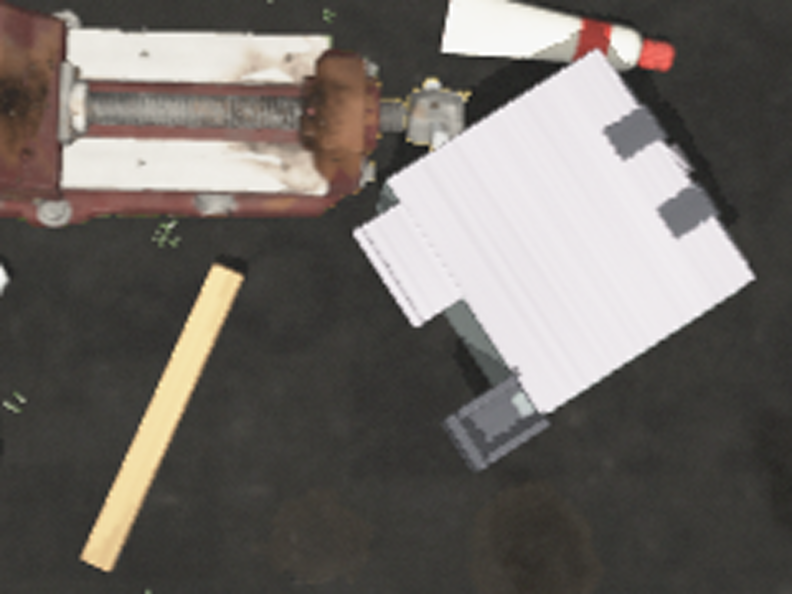

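View pics/side1z.png

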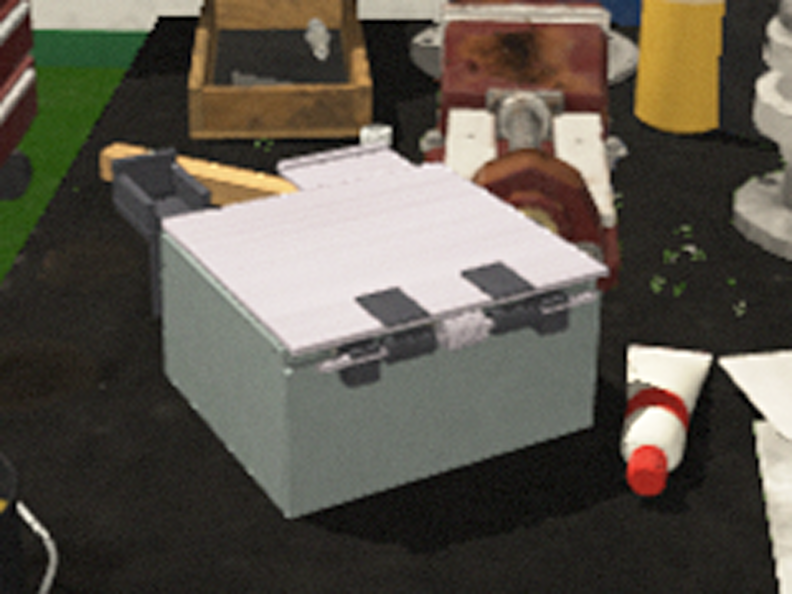

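```bash
cat > fit.py <<'E'
from h import *
from scipy.optimize import least_squares
T=lambda p:(p[0]/3.3+240-.35,p[1]/3.3+150-.35)
S=lambda p:(p[0]/3.3+230-.35,p[1]/3.3+200-.35)
F=[("top",T((597,50)),(70,74,80)),("top",T((753,276)),(70,-74,80)),("top",T((547,411)),(-65,-74,80)),
("top",T((354,232)),(-94,60,80)),("top",T((418,326)),(-94,0,80)),
("side",S((605,268)),(70,74,80)),("side",S((290,358)),(70,-74,80)),("side",S((163,225)),(-65,-74,80)),
("side",S((288,517)),(65,-75,0)),("side",S((593,427)),(65,75,0)),("side",S((163,370)),(-65,-75,0))]
def rz(a): c,s=np.cos(a),np.sin(a); return np.array([[c,-s,0],[s,c,0],[0,0,1]])
def fit(F,p0,only=None):
    f=[x for x in F if only in(None,x[0])]
    g=lambda p:np.hstack([(proj(n,rz(p[2])@np.array(P)+[p[0],p[1],0])-np.array(px)).ravel() for n,px,P in f])
    r=least_squares(g,p0,x_scale=[10,10,.1]); return r
if __name__=="__main__":
    for o in(None,"top","side"):
        r=fit(F,[520,-330,-1],o); print(o,r.x[:2],np.degrees(r.x[2]),"\n",r.fun.reshape(-1,2).round(1).tolist())
    B=[("top",T(p),P) for p,P in zip([(213,263),(243,278),(110,571),(80,560)],[(90,9,18),(90,-9,18),(-90,-9,18),(-90,9,18)])]
    r=fit(B,[455,-133,-.4]); print("bar",r.x[:2],np.degrees(r.x[2]),r.fun.reshape(-1,2).round(1).tolist())
E
python3 fit.py
```

```text
None [ 545.83 -350.81] -57.98169280841949 
 [[1.0, -0.8], [1.5, 0.6], [-0.7, 1.5], [1.0, -0.4], [0.5, 0.1], [1.2, -0.8], [1.2, -3.4], [-1.4, -2.5], [-0.0, 0.5], [-0.2, -0.8], [0.1, 0.9]]
top [ 546.37 -349.55] -57.4663155544812 
 [[-0.2, -1.2], [0.9, -0.2], [-1.0, 1.3], [0.3, -0.1], [0.0, 0.2]]
side [ 545.93 -353.13] -58.39683345533572 
 [[1.3, 0.2], [0.5, -2.6], [-1.4, -2.0], [-0.6, 1.5], [-0.0, 0.3], [0.1, 1.4]]
bar [ 454.54 -133.58] -24.27334563837485 [[0.2, 0.0], [0.0, -0.7], [-0.1, 0.7], [-0.1, -0.1]]
```

Call:
drive_tool([
  {"dx": 25, "dy": -30, "yaw": -2},
  {"dx": 25, "dy": -30, "yaw": -2},
  {"dx": 25, "dy": -30, "yaw": -2},
  {"dx": 25, "dy": -30, "yaw": -1.5},
  {"dx": 25, "dy": -30},
], grip=1)

```text
invalid input
```

Call:
drive_tool([
  {"dx": 25, "dy": -30},
  {"dx": 25, "dy": -30},
  {"dx": 25, "dy": -30},
  {"dx": 25, "dy": -30},
  {"dx": 24, "dy": -30},
])

```text
invalid input
```

Call:
drive_tool([
  {"dx": 2, "dy": -39},
  {"dx": 2, "dy": -39},
  {"dx": 2, "dy": -39},
  {"dx": 2, "dy": -39},
  {"dx": 2, "dy": -39},
])

```text
invalid input
```

Call:
drive_tool([
  {"dx": 2, "dy": -39},
  {"dx": 2, "dy": -39},
  {"dx": 2, "dy": -39},
  {"dx": 2, "dy": -39},
  {"dx": 2, "dy": -39},
])

```text
invalid input
```

Call:
drive_tool([
  {"dx": 4, "dy": -41},
  {"dz": -35},
  {"dz": -35},
  {"dz": -35},
  {},
])

```text
invalid input
```

Call:
drive_tool([
  {"dx": 25, "dy": -30, "dz": 0, "yaw": -2},
  {"dx": 25, "dy": -30, "dz": 0, "yaw": -2},
  {"dx": 25, "dy": -30, "dz": 0, "yaw": -2},
  {"dx": 25, "dy": -30, "dz": 0, "yaw": -1.5},
  {"dx": 25, "dy": -30, "dz": 0, "yaw": 0},
], grip=1)

```text
t: 1.62
eef_pos: [307.3, 446.6, 214.8]
tcp_rot: [3.141, 0.0, 2.715]
ft_force: [0.3, 0.5, -0.2]
opening: 0.999
```

Call:
drive_tool([
  {"dx": 25, "dy": -30, "dz": 0, "yaw": 0},
  {"dx": 25, "dy": -30, "dz": 0, "yaw": 0},
  {"dx": 25, "dy": -30, "dz": 0, "yaw": 0},
  {"dx": 25, "dy": -30, "dz": 0, "yaw": 0},
  {"dx": 24, "dy": -30, "dz": 0, "yaw": 0},
])

```text
t: 2.03
eef_pos: [431.6, 296.4, 214.9]
tcp_rot: [3.141, 0.0, 2.716]
ft_force: [0.8, 0.7, 0.4]
opening: 1.002
```

Call:
drive_tool([
  {"dx": 2, "dy": -39, "dz": 0, "yaw": 0},
  {"dx": 2, "dy": -39, "dz": 0, "yaw": 0},
  {"dx": 2, "dy": -39, "dz": 0, "yaw": 0},
  {"dx": 2, "dy": -39, "dz": 0, "yaw": 0},
  {"dx": 2, "dy": -39, "dz": 0, "yaw": 0},
])

```text
t: 2.45
eef_pos: [440.3, 101.3, 214.8]
tcp_rot: [3.141, 0.0, 2.716]
ft_force: [0.3, 0.1, 0.7]
opening: 0.998
```

Call:
drive_tool([
  {"dx": 2, "dy": -39, "dz": 0, "yaw": 0},
  {"dx": 2, "dy": -39, "dz": 0, "yaw": 0},
  {"dx": 2, "dy": -39, "dz": 0, "yaw": 0},
  {"dx": 2, "dy": -39, "dz": 0, "yaw": 0},
  {"dx": 2, "dy": -39, "dz": 0, "yaw": 0},
])

```text
t: 2.87
eef_pos: [450.3, -93.9, 214.9]
tcp_rot: [3.141, 0.001, 2.716]
ft_force: [2.0, -0.2, -0.3]
opening: 0.999
```

Call:
drive_tool([
  {"dx": 2, "dy": -40, "dz": 0, "yaw": 0},
  {"dx": 0, "dy": 0, "dz": -35, "yaw": 0},
  {"dx": 0, "dy": 0, "dz": -35, "yaw": 0},
  {"dx": 0, "dy": 0, "dz": -35, "yaw": 0},
  {"dx": 0, "dy": 0, "dz": -20, "yaw": 0},
])

```text
t: 3.28
eef_pos: [451.5, -131.9, 87.0]
tcp_rot: [3.141, -0.002, 2.715]
ft_force: [-0.9, 0.2, -0.5]
opening: 1.002
```

Call:
drive_tool([
  {"dx": 2, "dy": -1, "dz": -35, "yaw": 0},
  {"dx": 0, "dy": 0, "dz": -35, "yaw": 0},
  {"dx": 0, "dy": 0, "dz": -12, "yaw": 0},
  {"dx": 0, "dy": 0, "dz": -3.5, "yaw": 0},
  {"dx": 0, "dy": 0, "dz": 0, "yaw": 0},
])

```text
t: 3.7
eef_pos: [454.4, -132.9, 3.6]
tcp_rot: [3.141, -0.002, 2.716]
ft_force: [0.0, 0.1, -0.4]
opening: 1.001
```

Call:
drive_tool([
  {"dx": 0, "dy": 0, "dz": 0, "yaw": 0},
  {"dx": 0, "dy": 0, "dz": 0, "yaw": 0},
  {"dx": 0, "dy": 0, "dz": 0, "yaw": 0},
  {"dx": 0, "dy": 0, "dz": 0, "yaw": 0},
  {"dx": 0, "dy": 0, "dz": 0, "yaw": 0},
], grip=0)

```text
t: 4.12
eef_pos: [454.9, -133.1, 4.8]
tcp_rot: [3.142, 0.001, 2.716]
ft_force: [-0.9, 0.0, -0.1]
opening: 0.705
```

Call:
drive_tool([
  {"dx": 0, "dy": 0, "dz": 0, "yaw": 0},
  {"dx": 0, "dy": 0, "dz": 0, "yaw": 0},
  {"dx": 0, "dy": 0, "dz": 0, "yaw": 0},
  {"dx": 0, "dy": 0, "dz": 0, "yaw": 0},
  {"dx": 0, "dy": 0, "dz": 0, "yaw": 0},
])

```text
t: 4.53
eef_pos: [454.6, -133.0, 4.1]
tcp_rot: [3.142, -0.0, 2.716]
ft_force: [-0.5, 0.4, 0.0]
opening: 0.358
```

Call:
drive_tool([
  {"dx": 0, "dy": 0, "dz": 0, "yaw": 0},
  {"dx": 0, "dy": 0, "dz": 0, "yaw": 0},
  {"dx": 0, "dy": 0, "dz": 0, "yaw": 0},
  {"dx": 0, "dy": 0, "dz": 0, "yaw": 0},
  {"dx": 0, "dy": 0, "dz": 0, "yaw": 0},
])

```text
t: 4.95
eef_pos: [454.6, -132.9, 4.1]
tcp_rot: [3.141, 0.0, 2.716]
ft_force: [-0.4, -0.1, -0.9]
opening: 0.184
```

Call:
drive_tool([
  {"dx": 0, "dy": 0, "dz": 5, "yaw": 0},
  {"dx": 0, "dy": 0, "dz": 15, "yaw": -2},
  {"dx": 0, "dy": 0, "dz": 15, "yaw": -6},
  {"dx": 0, "dy": 0, "dz": 11, "yaw": -6},
  {"dx": 0, "dy": 0, "dz": 0, "yaw": -6},
])

```text
t: 5.37
eef_pos: [455.3, -133.2, 52.2]
tcp_rot: [3.141, 0.003, 2.362]
ft_force: [0.1, -0.8, -0.8]
opening: 0.183
```

Call:
drive_tool([
  {"dx": 2, "dy": -9, "dz": 0, "yaw": -6},
  {"dx": 2, "dy": -8, "dz": 0, "yaw": -6},
  {"dx": 2, "dy": -8, "dz": 0, "yaw": -1},
  {"dx": 2, "dy": -8, "dz": 0, "yaw": 0},
  {"dx": 0, "dy": 0, "dz": 0, "yaw": 0},
])

```text
t: 5.78
eef_pos: [463.1, -167.2, 50.3]
tcp_rot: [3.141, 0.001, 2.142]
ft_force: [1.2, 0.1, -0.9]
opening: 0.188
```

```bash
cat > look.py <<'E'
import sys
from h import *
tag=sys.argv[1]
for n in("top","side"):
    im=snap(n,n+tag)
    a=cv2.resize(im[140:320,230:490] if n=="top" else im[150:340,210:470],None,fx=3,fy=3,interpolation=cv2.INTER_CUBIC)
    cv2.imwrite(f"pics/{n}{tag}z.png",cv2.cvtColor(a,cv2.COLOR_RGB2BGR))
E
python3 look.py 2
```

```text
(no output)
```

View pics/top2z.png

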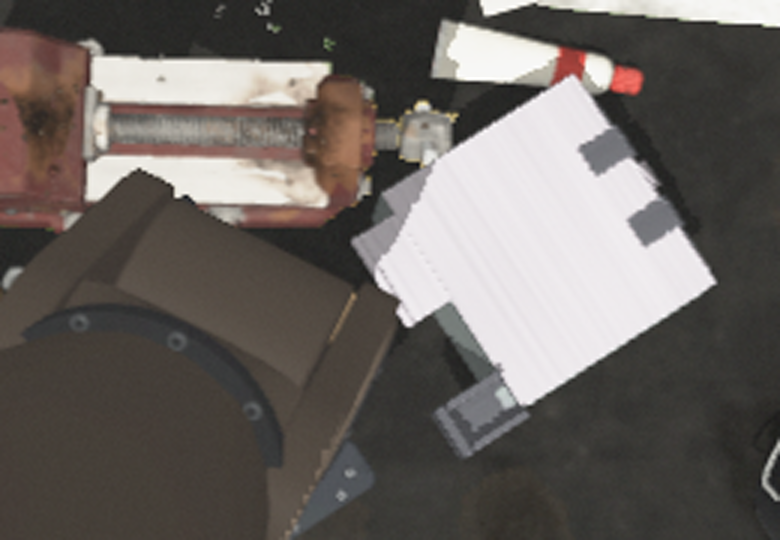

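View pics/side2z.png

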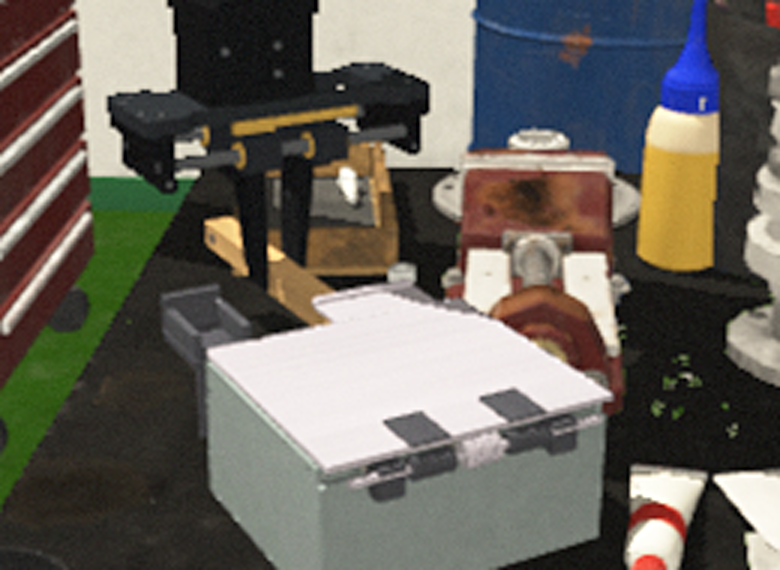

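Call:
drive_tool([
  {"dx": 4, "dy": -6, "dz": 0, "yaw": 0},
  {"dx": 4, "dy": -6, "dz": 0, "yaw": 0},
  {"dx": 4, "dy": -6, "dz": 0, "yaw": 0},
  {"dx": 4, "dy": -6, "dz": 0, "yaw": 0},
  {"dx": 2, "dy": -4, "dz": 0, "yaw": 0},
])

```text
t: 6.3
eef_pos: [481.3, -194.8, 50.1]
tcp_rot: [3.141, 0.001, 2.14]
ft_force: [0.1, 0.2, -1.5]
opening: 0.187
```

Call:
drive_tool([
  {"dx": 0, "dy": 0, "dz": 10, "yaw": 0},
  {"dx": 0.4, "dy": -0.6, "dz": 8, "yaw": 0},
  {"dx": 0.8, "dy": -1.3, "dz": 11, "yaw": 0},
  {"dx": 1, "dy": -1.6, "dz": 11, "yaw": 0},
  {"dx": 0, "dy": 0, "dz": 0, "yaw": 0},
])

```text
t: 6.72
eef_pos: [483.4, -197.7, 92.5]
tcp_rot: [3.14, 0.003, 2.14]
ft_force: [0.7, 0.1, -2.2]
opening: 0.184
```

```bash
python3 look.py 3
```

```text
(no output)
```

View pics/side3z.png

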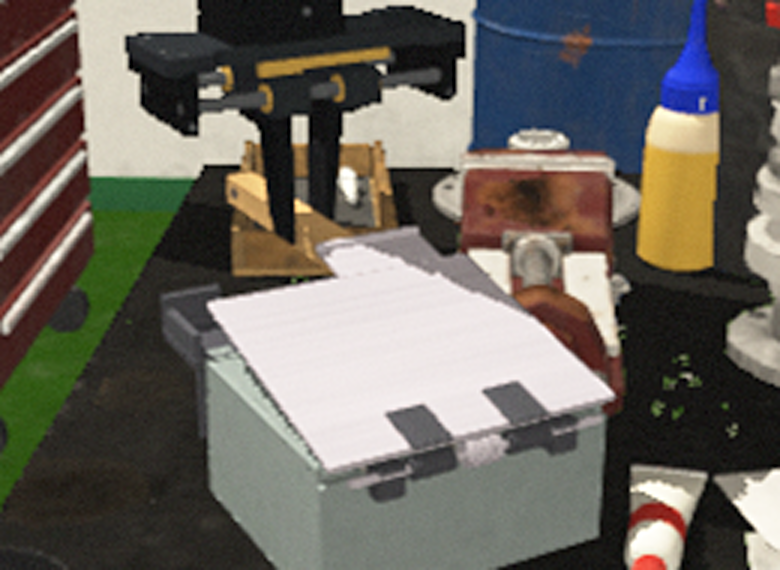

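Call:
drive_tool([
  {"dx": 2.6, "dy": -4.2, "dz": 14, "yaw": 0},
  {"dx": 2.6, "dy": -4.2, "dz": 14, "yaw": 0},
  {"dx": 4.1, "dy": -6.5, "dz": 12.6, "yaw": 0},
  {"dx": 4.1, "dy": -6.5, "dz": 12.6, "yaw": 0},
  {"dx": 5.3, "dy": -8.4, "dz": 10.8, "yaw": 0},
])

```text
t: 7.23
eef_pos: [501.0, -226.8, 154.4]
tcp_rot: [-3.141, -0.001, 2.14]
ft_force: [-0.8, 1.6, -0.3]
opening: 0.19
```

Call:
drive_tool([
  {"dx": 5.3, "dy": -8.4, "dz": 10.8, "yaw": 0},
  {"dx": 6.3, "dy": -10, "dz": 8.7, "yaw": 0},
  {"dx": 6.3, "dy": -10, "dz": 8.7, "yaw": 0},
  {"dx": 7.1, "dy": -11.3, "dz": 6.2, "yaw": 0},
  {"dx": 7.1, "dy": -11.3, "dz": 6.2, "yaw": 0},
])

```text
t: 7.65
eef_pos: [533.4, -278.2, 194.5]
tcp_rot: [-3.141, -0.001, 2.14]
ft_force: [-0.9, 0.5, -2.1]
opening: 0.189
```

```bash
python3 look.py 4
```

```text
(no output)
```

View pics/side4z.png

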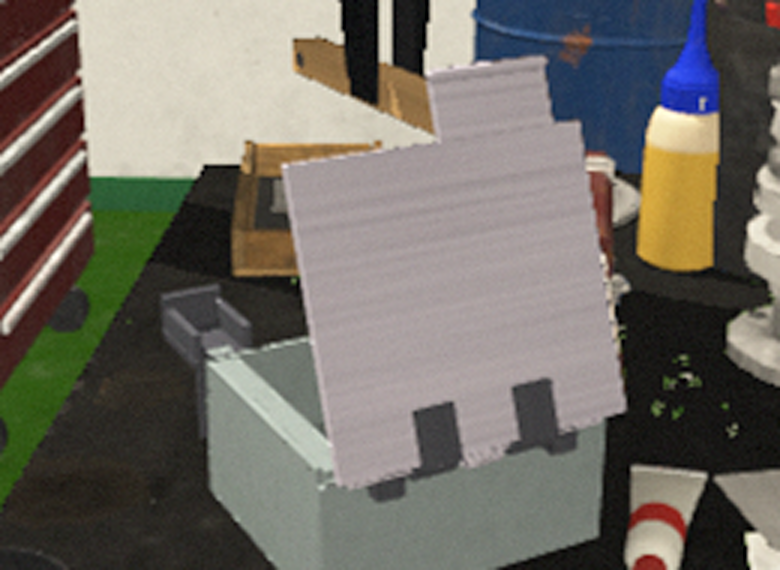

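Call:
drive_tool([
  {"dx": 7.5, "dy": -12, "dz": 3, "yaw": 0},
  {"dx": 7.5, "dy": -12, "dz": 2, "yaw": 0},
  {"dx": 6, "dy": -9.5, "dz": 0, "yaw": 0},
  {"dx": 5, "dy": -8, "dz": 0, "yaw": 0},
  {"dx": 5, "dy": -8, "dz": 0, "yaw": 0},
])

```text
t: 8.17
eef_pos: [564.4, -327.4, 199.0]
tcp_rot: [-3.141, -0.001, 2.14]
ft_force: [-0.4, 1.4, -1.7]
opening: 0.191
```

Call:
drive_tool([
  {"dx": 0, "dy": 0, "dz": -15, "yaw": 0},
  {"dx": 0, "dy": 0, "dz": -15, "yaw": 0},
  {"dx": 0, "dy": 0, "dz": -15, "yaw": 0},
  {"dx": 0, "dy": 0, "dz": -5, "yaw": 0},
  {"dx": 0, "dy": 0, "dz": 0, "yaw": 0},
])

```text
t: 8.58
eef_pos: [563.8, -327.0, 148.1]
tcp_rot: [-3.14, -0.003, 2.14]
ft_force: [-0.4, 2.0, -1.4]
opening: 0.186
```

Call:
drive_tool([
  {"dx": -15.5, "dy": -9.8, "dz": 0, "yaw": 0},
  {"dx": -15.5, "dy": -9.8, "dz": 0, "yaw": 0},
  {"dx": -15.5, "dy": -9.8, "dz": 0, "yaw": 0},
  {"dx": -15.5, "dy": -9.8, "dz": 0, "yaw": 0},
  {"dx": -15.5, "dy": -9.8, "dz": 0, "yaw": 0},
])

```text
t: 9.0
eef_pos: [486.6, -377.0, 150.7]
tcp_rot: [3.141, 0.001, 2.14]
ft_force: [-0.2, 1.9, -0.5]
opening: 0.186
```

Call:
drive_tool([
  {"dx": 0, "dy": 0, "dz": -10, "yaw": 0},
  {"dx": 0, "dy": 0, "dz": -10, "yaw": 0},
  {"dx": 0, "dy": 0, "dz": -10, "yaw": 0},
  {"dx": 0, "dy": 0, "dz": -5, "yaw": 0},
  {"dx": 0, "dy": 0, "dz": 0, "yaw": 0},
])

```text
t: 9.42
eef_pos: [487.0, -375.6, 113.0]
tcp_rot: [-3.141, -0.003, 2.141]
ft_force: [-1.6, 2.8, -1.1]
opening: 0.187
```

```bash
python3 look.py 5
```

```text
(no output)
```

View pics/side5z.png

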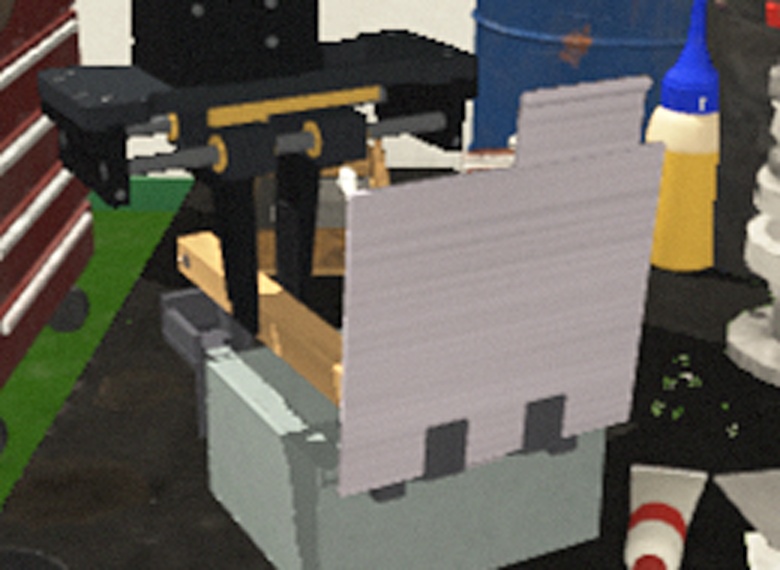

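View pics/top5z.png

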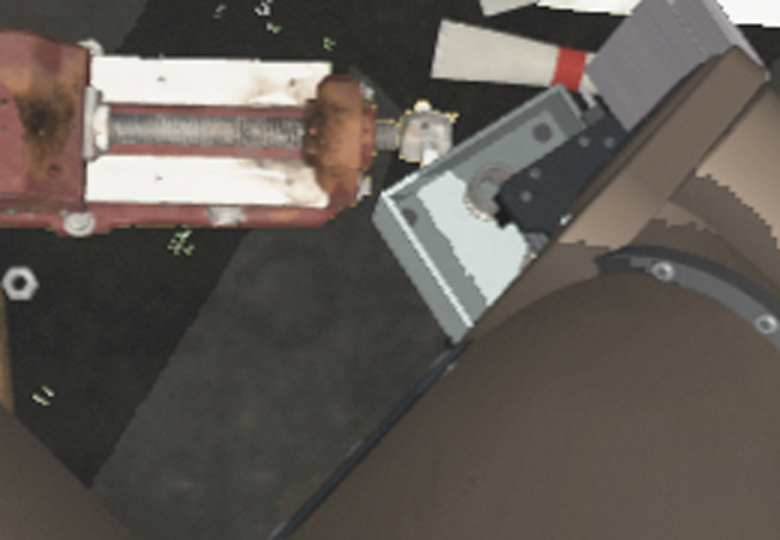

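```bash
cat > ov.py <<'E'
import sys
from h import *
from fit import rz
def bw(P,o=(546,-350.5),yaw=-57.8): return np.atleast_2d(P)@rz(np.radians(yaw)).T+[o[0],o[1],0]
def ov(n,f,segs,box,s,out):
    im=cv2.imread(f"pics/{f}.png"); x0,y0,x1,y1=box
    a=cv2.resize(im[y0:y1,x0:x1],None,fx=s,fy=s,interpolation=cv2.INTER_CUBIC)
    for W,c in segs:
        p=((proj(n,W)-[x0,y0]+.5)*s-.5).round().astype(int)
        cv2.polylines(a,[p.reshape(-1,1,2)],False,c,1)
    cv2.imwrite(f"pics/{out}.png",a)
if __name__=="__main__":
    r=lambda x0,x1,y0,y1,z:[(x0,y0,z),(x1,y0,z),(x1,y1,z),(x0,y1,z),(x0,y0,z)]
    G=(0,255,0);R=(0,0,255);B=(255,100,0)
    segs=[(bw(r(-104.5,-66.5,-75,-53,88)),G),(bw(r(-65,65,-75,75,75)),R)]
    st=env.state()["eef_pos"]; print(st)
    bar=[(np.array(r(-90,90,-9,9,z))@rz(st_yaw).T+[st[0],st[1],st[2]-4],B) for z in(0,18) for st_yaw in [env.state()["tcp_rot"][2]-np.pi]]
    ov("side","side5",segs+bar,(250,200,380,320),6,"ovs")
    ov("top","top5",segs+bar,(330,140,470,270),5,"ovt")
E
python3 ov.py
```

```text
[ 487.06 -375.74  113.95]
```

View pics/ovs.png

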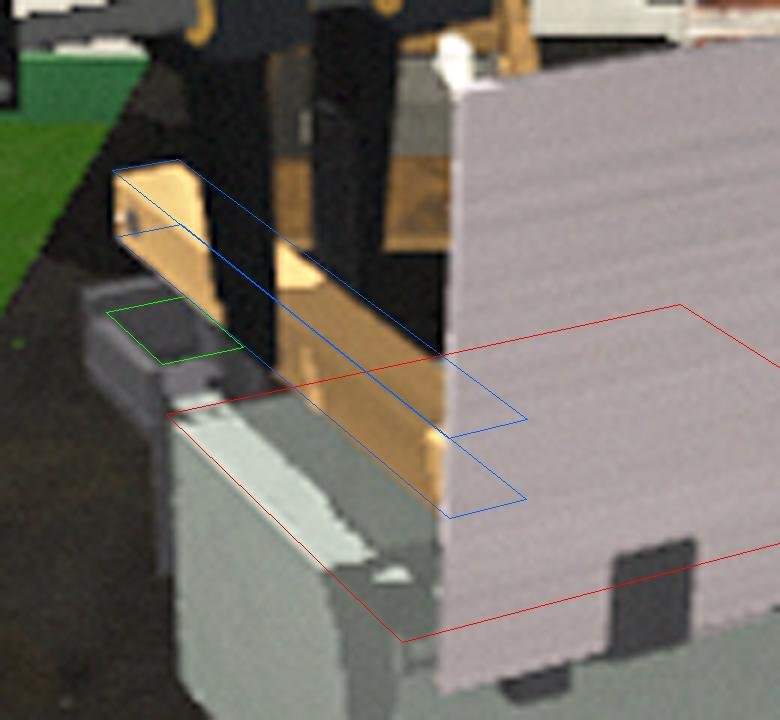

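View pics/ovt.png

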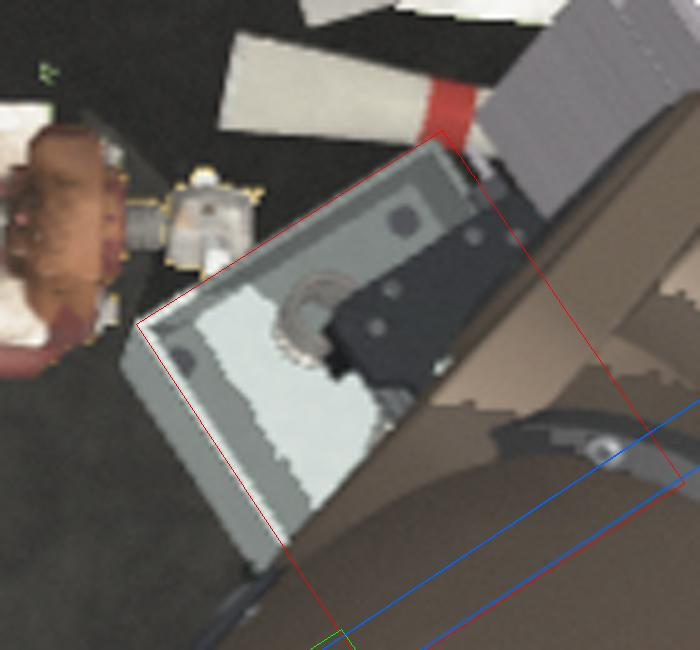

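Call:
drive_tool([
  {"dx": -0.5, "dy": -0.3, "dz": -8, "yaw": 0},
  {"dx": 0, "dy": 0, "dz": -8, "yaw": 0},
  {"dx": 0, "dy": 0, "dz": -5, "yaw": 0},
  {"dx": 0, "dy": 0, "dz": 0, "yaw": 0},
  {"dx": 0, "dy": 0, "dz": 0, "yaw": 0},
])

```text
t: 9.93
eef_pos: [486.2, -376.4, 93.0]
tcp_rot: [-3.141, -0.002, 2.14]
ft_force: [-3.3, 6.2, 0.3]
opening: 0.187
```

```bash
python3 look.py 6; sed -i 's/side5/side6/;s/top5/top6/' ov.py; python3 ov.py
```

```text
[ 486.1  -376.34   93.18]
```

View pics/ovs.png

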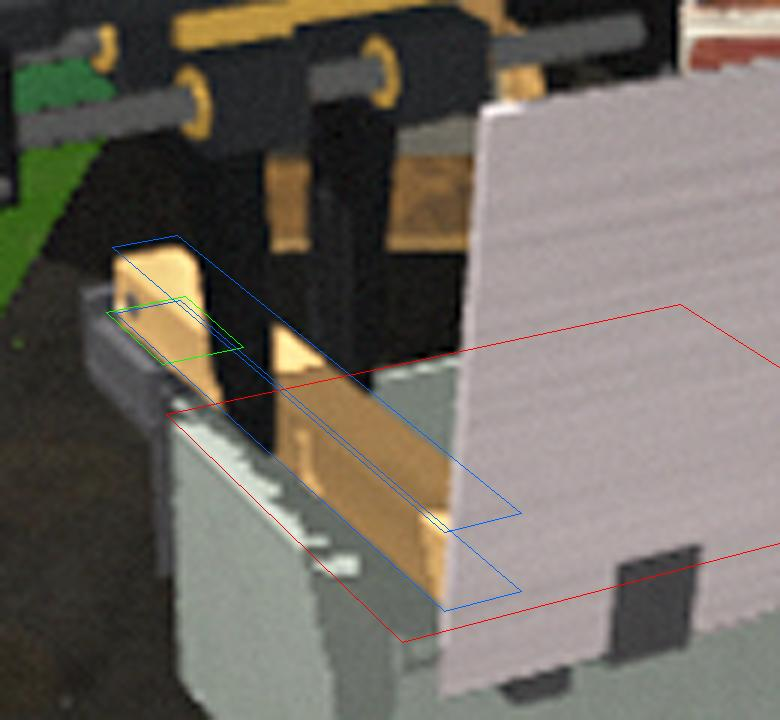

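Call:
drive_tool([
  {"dx": 0, "dy": 0, "dz": -4, "yaw": 0},
  {"dx": 0, "dy": 0, "dz": -4, "yaw": 0},
  {"dx": 0, "dy": 0, "dz": 0, "yaw": 0},
])

```text
t: 10.28
eef_pos: [486.2, -376.6, 85.1]
tcp_rot: [-3.142, -0.002, 2.14]
ft_force: [-3.0, 6.7, 0.4]
opening: 0.186
```

Call:
drive_tool([
  {"dx": 0, "dy": 0, "dz": -3, "yaw": 0},
  {"dx": 0, "dy": 0, "dz": 0, "yaw": 0},
])

```text
t: 10.45
eef_pos: [486.6, -376.9, 83.0]
tcp_rot: [3.141, -0.0, 2.14]
ft_force: [-1.6, 6.5, 6.5]
opening: 0.188
```

```bash
sed -i 's/side6/side7/;s/top6/top7/' ov.py;  python3 look.py 7; python3 ov.py
```

```text
[ 486.48 -376.73   83.02]
```

View pics/ovs.png

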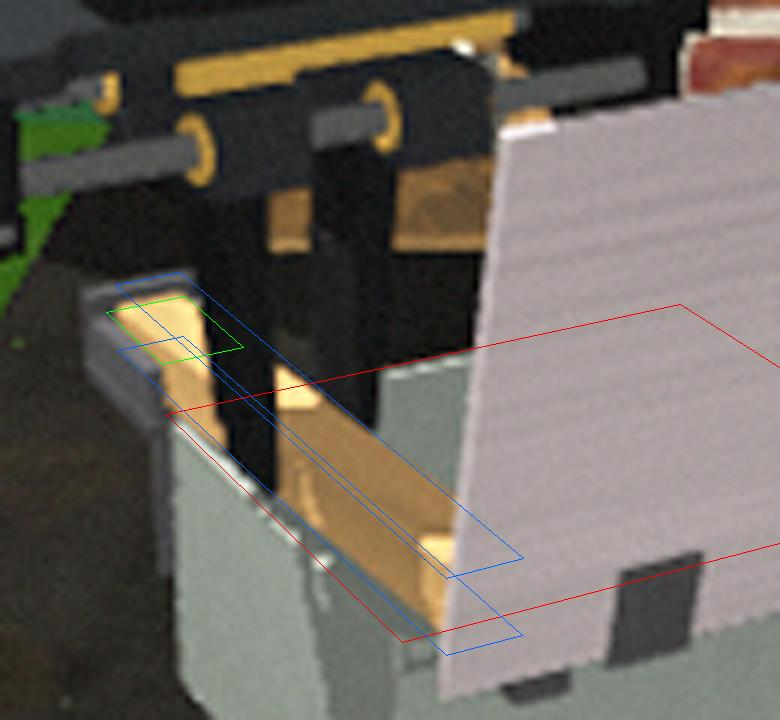

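Call:
drive_tool([
  {"dx": 0, "dy": 0, "dz": -2, "yaw": 0},
  {"dx": 0, "dy": 0, "dz": -1, "yaw": 0},
  {"dx": 0, "dy": 0, "dz": 0, "yaw": 0},
])

```text
t: 10.8
eef_pos: [486.9, -377.3, 80.9]
tcp_rot: [3.141, 0.001, 2.14]
ft_force: [-2.5, 5.2, 11.2]
opening: 0.188
```

```bash
sed -i 's/side7/side8/;s/top7/top8/' ov.py;  python3 look.py 8; python3 ov.py
```

```text
[ 486.91 -377.31   80.91]
```

View pics/ovs.png

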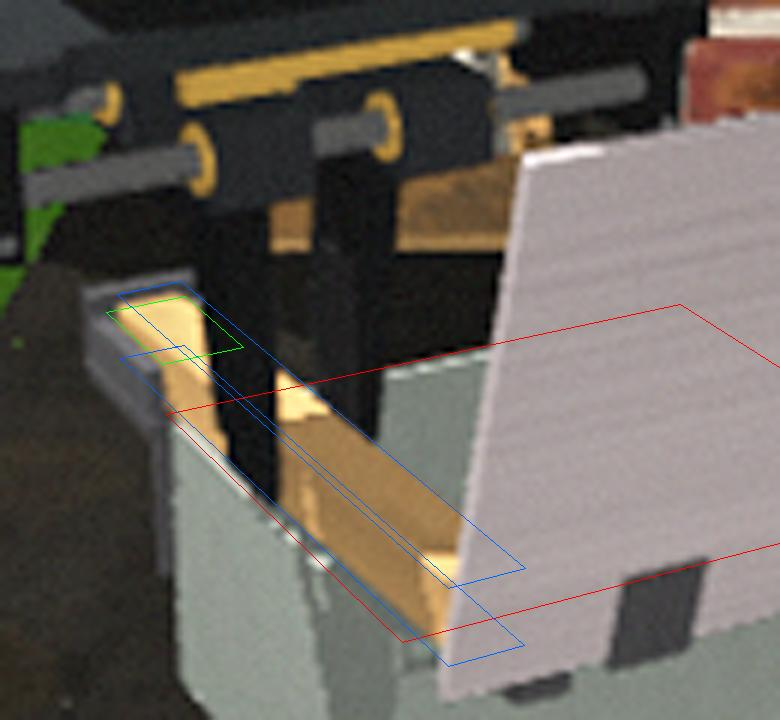

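Call:
drive_tool([
  {"dx": 0, "dy": 0, "dz": -1.5, "yaw": 0},
  {"dx": 0, "dy": 0, "dz": -1, "yaw": 0},
  {"dx": 0, "dy": 0, "dz": 0, "yaw": 0},
])

```text
t: 11.15
eef_pos: [487.3, -377.8, 79.4]
tcp_rot: [3.141, 0.003, 2.14]
ft_force: [-3.4, 5.8, 20.7]
opening: 0.188
```

```bash
sed -i 's/side8/side9/;s/top8/top9/' ov.py;  python3 look.py 9; python3 ov.py
```

```text
[ 487.26 -377.75   79.43]
```

View pics/ovs.png

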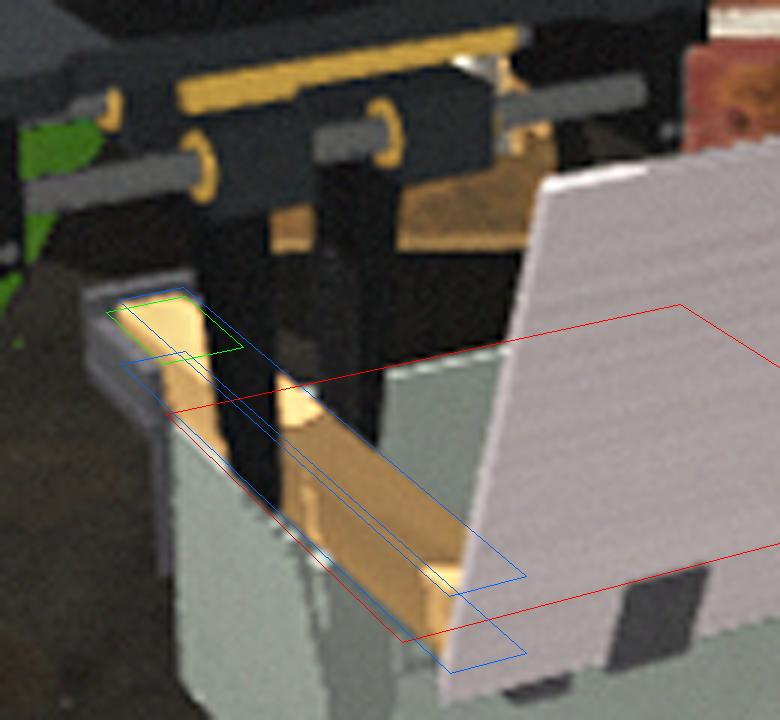

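Call:
drive_tool([
  {"dx": -0.8, "dy": 1.3, "dz": 0, "yaw": 0},
  {"dx": -0.8, "dy": 1.3, "dz": 0, "yaw": 0},
  {"dx": 0, "dy": 0, "dz": 0, "yaw": 0},
])

```text
t: 11.5
eef_pos: [486.0, -375.4, 79.4]
tcp_rot: [3.14, 0.004, 2.14]
ft_force: [-1.5, 3.8, 18.2]
opening: 0.184
```

```bash
sed -i 's/side9/side10/;s/top9/top10/' ov.py;  python3 look.py 10; python3 ov.py
```

```text
[ 486.02 -375.38   79.39]
```

View pics/ovs.png

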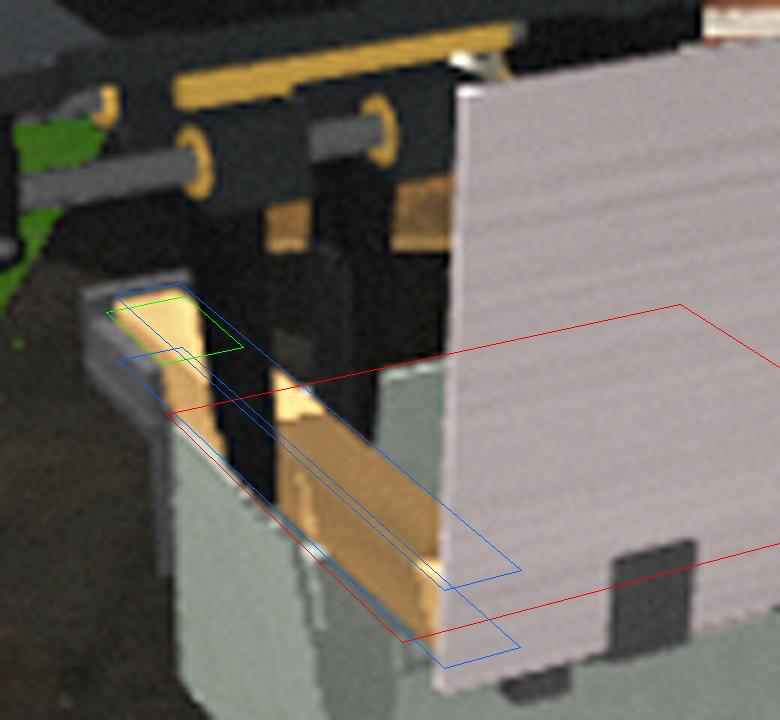

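Call:
drive_tool([
  {"dx": -0.4, "dy": 0.6, "dz": -1, "yaw": 0},
  {"dx": 0, "dy": 0, "dz": 0, "yaw": 0},
])

```text
t: 11.77
eef_pos: [485.5, -374.6, 77.9]
tcp_rot: [3.141, 0.003, 2.14]
ft_force: [-0.6, 3.8, 13.2]
opening: 0.188
```

Call:
drive_tool([
  {"dx": 0, "dy": 0, "dz": 0, "yaw": 0},
  {"dx": 0, "dy": 0, "dz": 0, "yaw": 0},
  {"dx": 0, "dy": 0, "dz": 0, "yaw": 0},
], grip=0.45)

```text
t: 12.02
eef_pos: [484.7, -374.2, 76.2]
tcp_rot: [3.141, 0.001, 2.14]
ft_force: [0.5, 0.4, -0.3]
opening: 0.343
```

```bash
sed -i 's/side10/side11/;s/top10/top11/' ov.py;  python3 look.py 11; python3 ov.py
```

```text
[ 484.62 -374.06   76.05]
```

View pics/ovs.png

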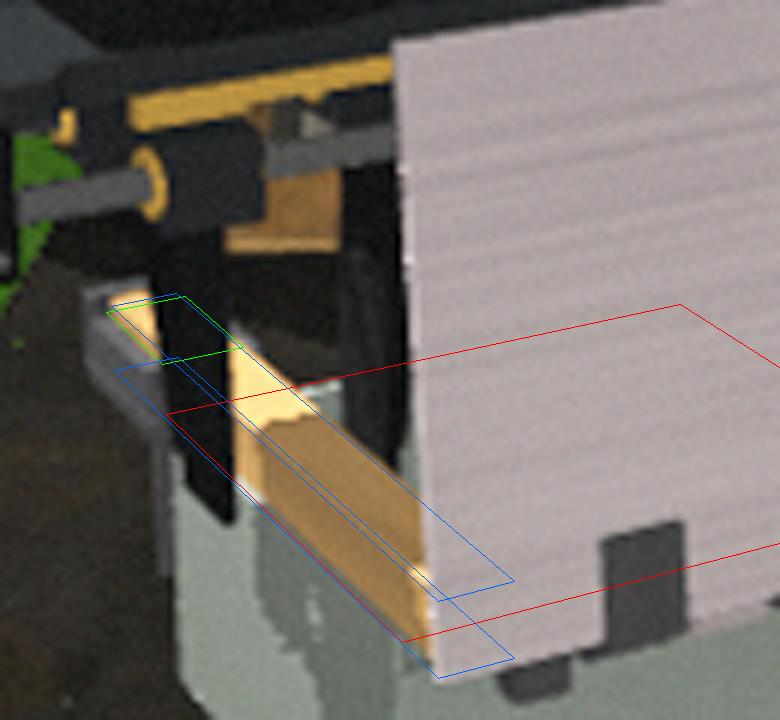

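Call:
drive_tool([
  {"dx": 0, "dy": 0, "dz": 5, "yaw": 0},
  {"dx": 0, "dy": 0, "dz": 15, "yaw": 0},
  {"dx": -2, "dy": 3, "dz": 30, "yaw": 0},
  {"dx": -5, "dy": 8, "dz": 38, "yaw": 0},
  {"dx": -5, "dy": 8, "dz": 38, "yaw": 0},
])

```text
t: 12.53
eef_pos: [472.1, -354.5, 203.3]
tcp_rot: [-3.141, -0.001, 2.14]
ft_force: [1.0, 0.4, 1.0]
opening: 0.448
```

Call:
drive_tool([
  {"dx": -10, "dy": 28, "dz": 25, "yaw": 0},
  {"dx": -10, "dy": 35, "dz": 0, "yaw": 0},
  {"dx": -5, "dy": 38, "dz": 0, "yaw": 0},
  {"dx": 0, "dy": 38, "dz": 0, "yaw": 0},
  {"dx": 0, "dy": 38, "dz": 0, "yaw": 0},
])

```text
t: 12.95
eef_pos: [446.9, -176.4, 227.9]
tcp_rot: [3.141, 0.001, 2.139]
ft_force: [0.9, 0.5, 0.5]
opening: 0.448
```

```bash
sed -i 's/side11/side12/;s/top11/top12/' ov.py;  python3 look.py 12; python3 ov.py
python3 - <<'E'
from h import *
for q in("valve_spring","piston_pin","prop_rest","prop_bar"):
    for n in("top","side"):
        print(q,n,[(x["pixel"],round(x["conf"],2)) for x in env.place_of(q,n)[:2]])
E
```

```text
[ 446.95 -173.87  227.95]
valve_spring top [([390.6, 206.2], 0.74)]
valve_spring side []
piston_pin top [([404.9, 229.9], 0.6)]
piston_pin side []
prop_rest top [([425.7, 255.8], 0.98), ([451.7, 162.0], 0.59)]
prop_rest side [([291.7, 279.9], 0.96)]
prop_bar top []
prop_bar side [([297.7, 282.8], 0.78)]
```

View pics/ovt.png

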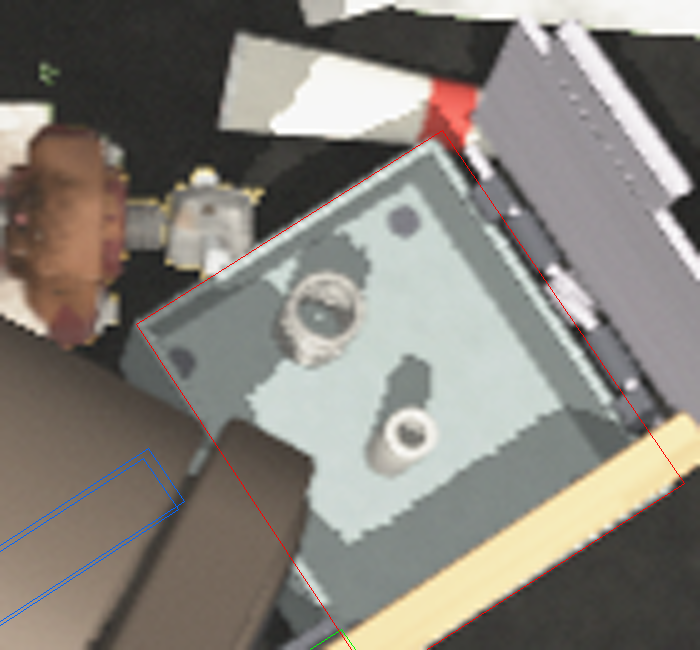

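View pics/side12z.png

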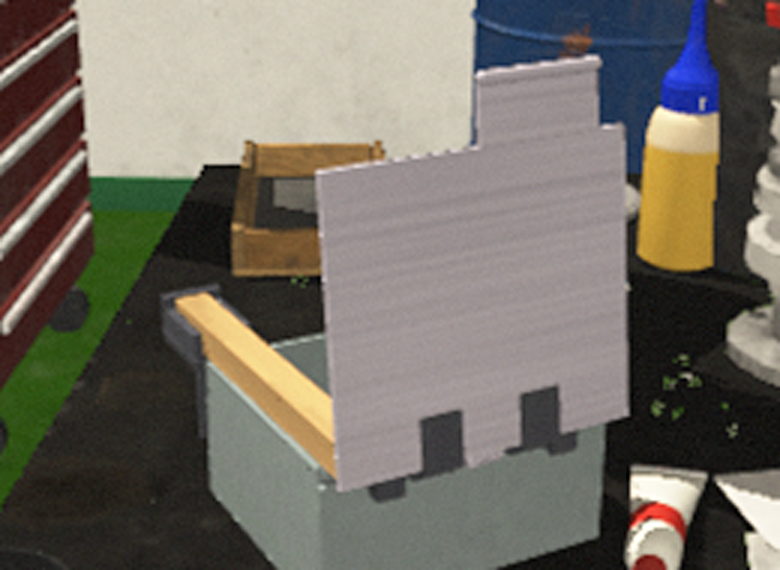

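View pics/top12.png

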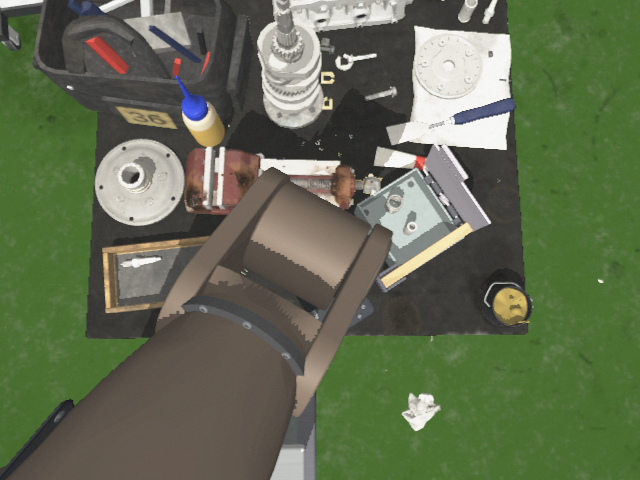

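Run:
```python
from h import *
from fit import rz
B=lambda W:rz(np.radians(57.8))@(W-[546,-350.5,0])
for px,z in(((394.2,202.2),68),((390.6,206.2),26),((411.8,226.2),72),((404.9,229.9),26)):
    w=onz("top",px,z); print(w,B(w))
r=env.trace("valve_spring","top")
if r: print(r[0]["pixel"],r[0]["conf"],cv2.boundingRect(r[0]["pixels"].astype(np.uint8)))
```

```text
[ 579.72 -322.49   68.  ] [-5.74 43.46 68.  ]
[ 581.36 -322.19   26.  ] [-5.11 45.   26.  ]
[ 535.77 -351.5    72.  ] [-4.6  -9.19 72.  ]
[ 536.74 -347.32   26.  ] [-7.62 -6.14 26.  ]
[391.7, 202.0] 0.47 (386, 194, 17, 19)
```

Run:
```python
from h import *
from fit import rz
B=lambda W:rz(np.radians(57.8))@(W-[546,-350.5,0])
w=tri({"top":(343,176),"side":(390,246)}); print(w,B(w))
w=tri({"top":(372,181),"side":(402,268)}); print(w,B(w))
for z in(40,80,100): print(z,B(onz("top",(379,184),z)))
```

```text
[ 622.76 -232.2    75.04] [-59.2  127.99  75.04]
[ 629.17 -285.34   56.88] [-10.82 105.1   56.88]
40 [-3.33 89.63 40.  ]
80 [-13.09  83.7   80.  ]
100 [-17.97  80.73 100.  ]
```

Call:
drive_tool([
  {"dx": 23, "dy": -26.5, "dz": 0, "yaw": -0.4},
  {"dx": 23, "dy": -26.5, "dz": 0, "yaw": 0},
  {"dx": 23, "dy": -26.5, "dz": 0, "yaw": 0},
  {"dx": 23, "dy": -26.5, "dz": 0, "yaw": 0},
  {"dx": 23, "dy": -27, "dz": 0, "yaw": 0},
], grip=0.41)

```text
t: 13.92
eef_pos: [563.3, -312.6, 227.0]
tcp_rot: [3.142, -0.0, 2.132]
ft_force: [0.8, 0.7, 0.7]
opening: 0.413
```

Call:
drive_tool([
  {"dx": -1, "dy": 5, "dz": -30, "yaw": 0},
  {"dx": 0, "dy": 0, "dz": -40, "yaw": 0},
  {"dx": 0, "dy": 0, "dz": -40, "yaw": 0},
  {"dx": 0, "dy": 0, "dz": -27, "yaw": 0},
  {"dx": 0, "dy": 0, "dz": 0, "yaw": 0},
])

```text
t: 14.33
eef_pos: [559.1, -304.9, 84.5]
tcp_rot: [-3.138, -0.008, 2.132]
ft_force: [-0.6, 1.2, -0.2]
opening: 0.41
```

```bash
python3 look.py 13
```

```text
(no output)
```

View pics/top13z.png

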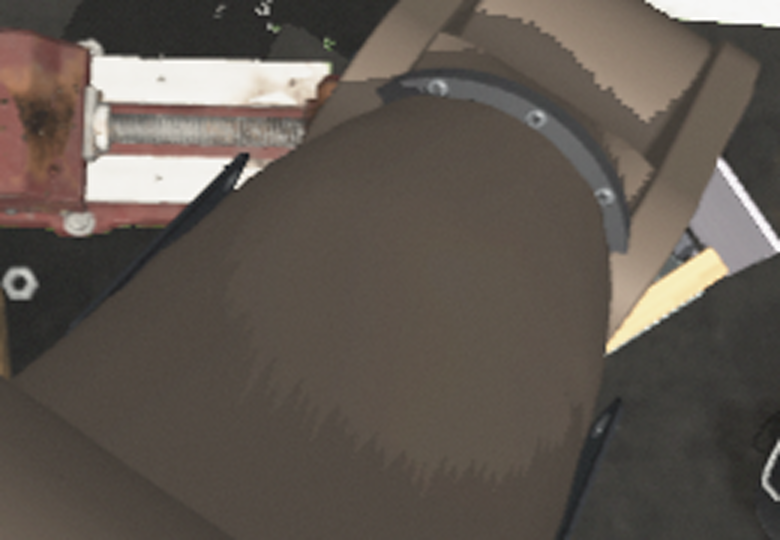

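View pics/side13z.png

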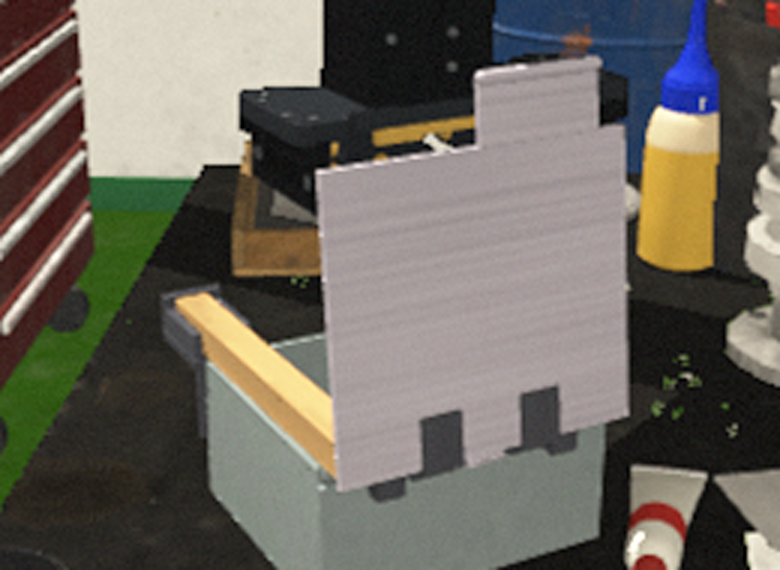

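```bash
cat > st.py <<'E'
from h import *
from fit import rz
s=env.state(); p=s["eef_pos"]; print(s["t"],p,np.degrees(s["tcp_rot"][2])-180,s["ft_force"],s["moment"],s["opening"]); print("bin",rz(np.radians(57.8))@(p-[546,-350.5,0]))
E
python3 st.py
```

```text
14.4333 [ 561.57 -306.27   90.25] -57.816953397507135 [-0.49 -0.71 -0.07] [-0.05  0.06  0.05] 0.41229720207379844
bin [-29.13  36.74  90.25]
```

Call:
drive_tool([
  {"dx": 0, "dy": 0, "dz": -10, "yaw": 0},
  {"dx": 0, "dy": 0, "dz": -10, "yaw": 0},
  {"dx": 0, "dy": 0, "dz": -5, "yaw": 0},
])

```text
t: 14.68
eef_pos: [561.7, -306.0, 65.3]
tcp_rot: [3.141, 0.001, 2.133]
ft_force: [-0.3, 0.3, -0.4]
opening: 0.407
```

Call:
drive_tool([
  {"dx": 0, "dy": 0, "dz": -10, "yaw": 0},
  {"dx": 0, "dy": 0, "dz": -10, "yaw": 0},
  {"dx": 0, "dy": 0, "dz": -9, "yaw": 0},
  {"dx": 0, "dy": 0, "dz": 0, "yaw": 0},
])

```text
t: 15.02
eef_pos: [560.8, -305.3, 34.1]
tcp_rot: [-3.141, -0.003, 2.133]
ft_force: [0.5, -0.6, 1.3]
opening: 0.409
```

```bash
python3 st.py
```

```text
15.0167 [ 560.8  -305.32   34.09] -57.79391239393665 [ 0.5  -0.57  1.3 ] [-0.08  0.12  0.01] 0.4088194246912033
bin [-30.35  36.6   34.09]
```

Call:
drive_tool([
  {"dx": 2, "dy": -3.2, "dz": 1, "yaw": 0},
  {"dx": 2, "dy": -3.2, "dz": 0, "yaw": 0},
  {"dx": 1.5, "dy": -2.4, "dz": 0, "yaw": 0},
  {"dx": 1.5, "dy": -2.4, "dz": 0, "yaw": 0},
])

```text
t: 15.35
eef_pos: [569.0, -317.6, 37.7]
tcp_rot: [3.141, 0.001, 2.133]
ft_force: [-0.3, 0.6, 0.4]
opening: 0.412
```

Call:
drive_tool([
  {"dx": 1.5, "dy": -2.4, "dz": 0, "yaw": 0},
  {"dx": 1.5, "dy": -2.4, "dz": 0, "yaw": 0},
  {"dx": 1.5, "dy": -2.4, "dz": 0, "yaw": 0},
  {"dx": 1, "dy": -1.6, "dz": 0, "yaw": 0},
  {"dx": 0, "dy": 0, "dz": 0, "yaw": 0},
])

```text
t: 15.77
eef_pos: [574.3, -326.2, 37.3]
tcp_rot: [3.141, 0.0, 2.133]
ft_force: [1.3, -0.1, 0.1]
opening: 0.408
```

```bash
python3 st.py
```

```text
15.7667 [ 574.27 -326.2    37.27] -57.801130786234964 [ 1.25 -0.1   0.07] [-0.04 -0.01 -0.03] 0.40768744795898965
bin [-5.5  36.87 37.27]
```

Now close.

Call:
drive_tool([
  {"dx": 0, "dy": 0, "dz": 0, "yaw": 0},
  {"dx": 0, "dy": 0, "dz": 0, "yaw": 0},
  {"dx": 0, "dy": 0, "dz": 0, "yaw": 0},
  {"dx": 0, "dy": 0, "dz": 0, "yaw": 0},
  {"dx": 0, "dy": 0, "dz": 0, "yaw": 0},
], grip=0)

```text
t: 16.18
eef_pos: [574.0, -325.7, 37.3]
tcp_rot: [3.142, -0.0, 2.133]
ft_force: [0.1, 0.7, 0.4]
opening: 0.283
```

```bash
python3 st.py
```

```text
16.1833 [ 574.03 -325.74   37.26] -57.78398698169991 [0.1  0.66 0.44] [0.02 0.04 0.06] 0.2831785472241476
bin [-6.02 36.91 37.26]
```

Call:
drive_tool([
  {"dx": 0, "dy": 0, "dz": 5, "yaw": 0},
  {"dx": 0, "dy": 0, "dz": 15, "yaw": 0},
  {"dx": 0, "dy": 0, "dz": 30, "yaw": 0},
  {"dx": 0, "dy": 0, "dz": 35, "yaw": 0},
  {"dx": 0, "dy": 0, "dz": 35, "yaw": 0},
])

```text
t: 16.6
eef_pos: [573.7, -325.6, 158.5]
tcp_rot: [-3.141, -0.001, 2.133]
ft_force: [0.1, -0.4, -0.1]
opening: 0.286
```

Call:
drive_tool([
  {"dx": -12, "dy": 19, "dz": 30, "yaw": 0},
  {"dx": -15, "dy": 24, "dz": 20, "yaw": 0},
  {"dx": -15, "dy": 30, "dz": 0, "yaw": 0},
  {"dx": -15, "dy": 35, "dz": 0, "yaw": 0},
  {"dx": -15, "dy": 35, "dz": 0, "yaw": 0},
])

```text
t: 17.02
eef_pos: [501.0, -181.7, 208.0]
tcp_rot: [3.141, 0.001, 2.132]
ft_force: [1.4, 0.7, -0.8]
opening: 0.283
```

```bash
python3 look.py 14; python3 st.py
python3 - <<'E'
import cv2
a=cv2.imread("pics/side14.png")[60:330,180:480]
cv2.imwrite("pics/side14w.png",cv2.resize(a,None,fx=2.2,fy=2.2,interpolation=2))
E
```

```text
17.1167 [ 499.84 -178.95  208.12] -57.65009485935859 [ 0.53 -0.84 -0.39] [-0.06  0.    0.05] 0.2873587098312965
bin [-169.76   52.36  208.12]
```

View pics/side14w.png

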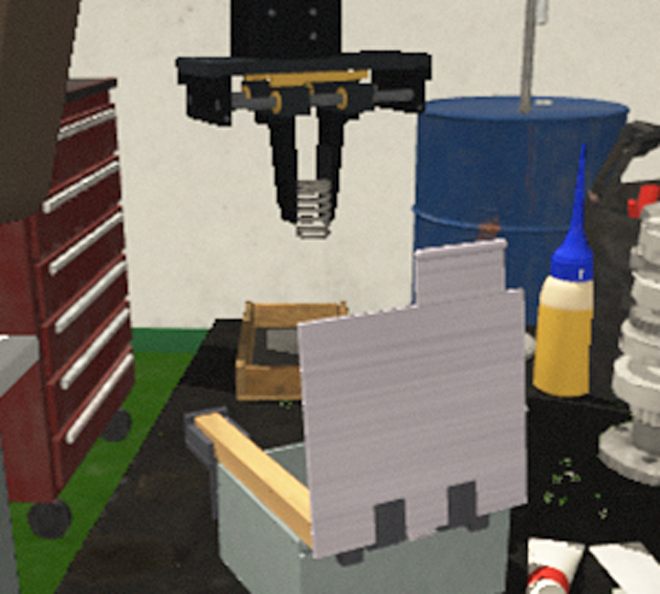

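View pics/top14.png

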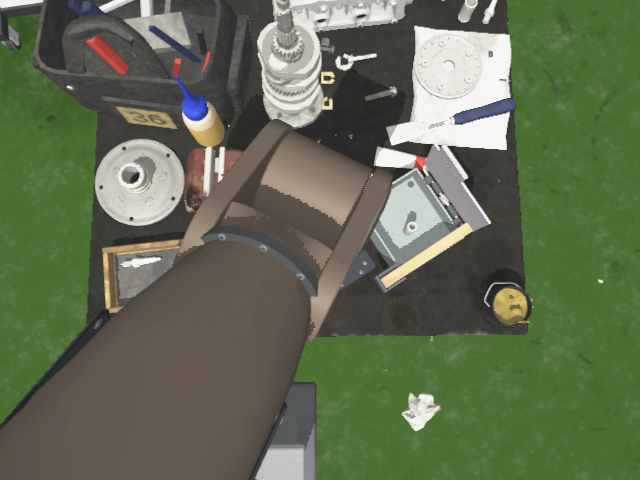

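Call:
drive_tool([
  {"dx": -6, "dy": 34, "dz": 0, "yaw": 0},
  {"dx": -6, "dy": 34, "dz": 0, "yaw": 0},
  {"dx": -6, "dy": 34, "dz": 0, "yaw": 0},
  {"dx": -6, "dy": 34, "dz": -15, "yaw": 0},
  {"dx": -6, "dy": 34, "dz": -20, "yaw": 0},
])

```text
t: 17.53
eef_pos: [472.7, -11.9, 173.4]
tcp_rot: [3.139, 0.003, 2.132]
ft_force: [0.8, 1.2, 0.1]
opening: 0.281
```

Call:
drive_tool([
  {"dx": -5, "dy": 36, "dz": -20, "yaw": 0},
  {"dx": 0, "dy": 0, "dz": -30, "yaw": 0},
  {"dx": 0, "dy": 0, "dz": -30, "yaw": 0},
  {"dx": 0, "dy": 0, "dz": -20, "yaw": 0},
  {"dx": 0, "dy": 0, "dz": 0, "yaw": 0},
])

```text
t: 17.95
eef_pos: [466.0, 23.3, 69.5]
tcp_rot: [-3.138, -0.003, 2.133]
ft_force: [-0.2, 0.4, 0.2]
opening: 0.287
```

```bash
python3 st.py
python3 - <<'E'
from h import *
for n,b in(("side",(230,150,390,270)),("top",(80,200,300,340))):
    im=snap(n,n+"15"); s=5 if n=="side" else 3.5
    p=env.state()["eef_pos"]
    q=proj(n,[[p[0],p[1],6],[p[0],p[1],p[2]]]); print(n,q)
    a=cv2.resize(cv2.cvtColor(im,cv2.COLOR_RGB2BGR)[b[1]:b[3],b[0]:b[2]],None,fx=s,fy=s,interpolation=2)
    cv2.circle(a,tuple(int(v) for v in (q[0]-b[:2])*s),4,(0,0,255),1)
    cv2.imwrite(f"pics/{n}15w.png",a)
E
```

```text
17.95 [465.99  23.26  69.49] -57.76553042482847 [-0.21  0.41  0.21] [-0.06  0.01  0.04] 0.2867137874116355
bin [-358.9   131.46   69.49]
side [[314.2  229.92]
 [313.81 202.  ]]
top [[204.68 269.88]
 [196.34 266.66]]
```

View pics/side15w.png

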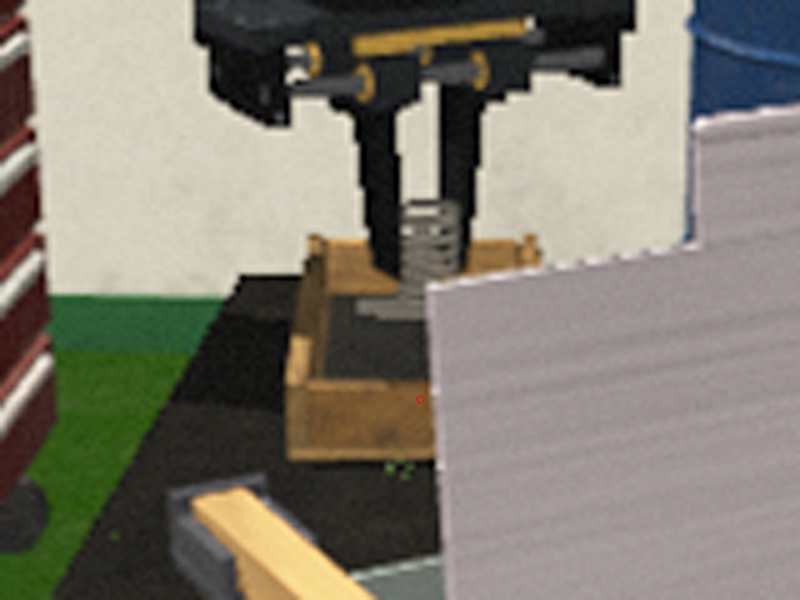

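View pics/top15w.png

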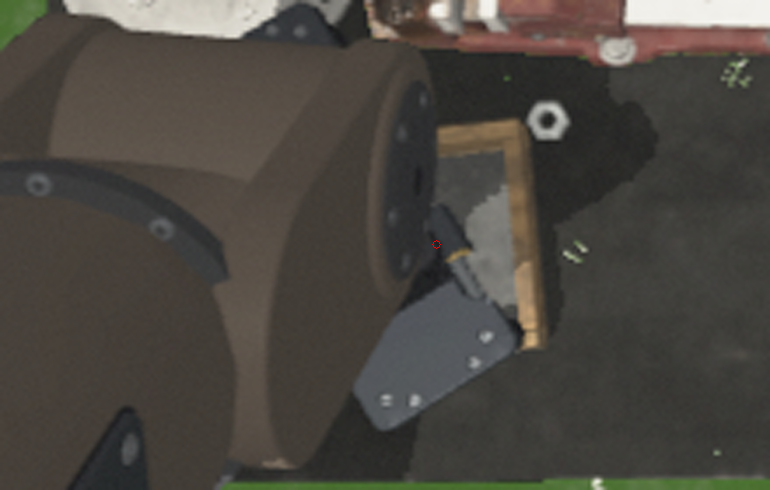

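Call:
drive_tool([
  {"dx": 0, "dy": 4, "dz": -20, "yaw": 0},
  {"dx": 0, "dy": 0, "dz": -15, "yaw": 0},
  {"dx": 0, "dy": 0, "dz": -10, "yaw": 0},
  {"dx": 0, "dy": 0, "dz": -5, "yaw": 0},
  {"dx": 0, "dy": 0, "dz": 0, "yaw": 0},
])

```text
t: 18.47
eef_pos: [467.6, 26.9, 22.8]
tcp_rot: [3.141, 0.0, 2.133]
ft_force: [-0.4, -0.6, -0.6]
opening: 0.28
```

Call:
drive_tool([
  {"dx": 0, "dy": 0, "dz": -2, "yaw": 0},
  {"dx": 0, "dy": 0, "dz": -1, "yaw": 0},
  {"dx": 0, "dy": 0, "dz": 0, "yaw": 0},
])

```text
t: 18.72
eef_pos: [467.5, 27.1, 19.9]
tcp_rot: [3.141, 0.001, 2.133]
ft_force: [0.1, -0.7, -1.4]
opening: 0.286
```

Call:
drive_tool([
  {"dx": 0, "dy": 0, "dz": -1, "yaw": 0},
  {"dx": 0, "dy": 0, "dz": -1, "yaw": 0},
  {"dx": 0, "dy": 0, "dz": 0, "yaw": 0},
])

```text
t: 18.97
eef_pos: [467.1, 27.2, 17.3]
tcp_rot: [3.141, 0.0, 2.133]
ft_force: [-0.3, -0.3, -0.6]
opening: 0.285
```

Call:
drive_tool([
  {"dx": 0, "dy": 0, "dz": -0.6, "yaw": 0},
  {"dx": 0, "dy": 0, "dz": 0, "yaw": 0},
])

```text
t: 19.13
eef_pos: [467.1, 27.2, 17.2]
tcp_rot: [3.141, 0.0, 2.133]
ft_force: [-2.6, -0.1, 9.1]
opening: 0.285
```

Call:
drive_tool([
  {"dx": 0, "dy": 0, "dz": 0, "yaw": 0},
  {"dx": 0, "dy": 0, "dz": 0, "yaw": 0},
  {"dx": 0, "dy": 0, "dz": 0, "yaw": 0},
  {"dx": 0, "dy": 0, "dz": 0, "yaw": 0},
], grip=0.48)

```text
t: 19.47
eef_pos: [467.1, 27.1, 16.6]
tcp_rot: [-3.142, -0.0, 2.133]
ft_force: [-0.1, -0.1, 1.1]
opening: 0.465
```

Call:
drive_tool([
  {"dx": 0, "dy": 0, "dz": 5, "yaw": 0},
  {"dx": 0, "dy": 0, "dz": 15, "yaw": 0},
  {"dx": 0, "dy": 0, "dz": 30, "yaw": 0},
  {"dx": 0, "dy": 0, "dz": 35, "yaw": 0},
  {"dx": 0, "dy": 0, "dz": 35, "yaw": 0},
])

```text
t: 19.88
eef_pos: [466.5, 27.2, 138.1]
tcp_rot: [-3.141, -0.001, 2.133]
ft_force: [0.9, -1.0, -0.2]
opening: 0.48
```

Call:
drive_tool([
  {"dx": 0, "dy": 30, "dz": 35, "yaw": 0},
  {"dx": 0, "dy": 40, "dz": 0, "yaw": 0},
  {"dx": 0, "dy": 40, "dz": 0, "yaw": 0},
  {"dx": -5, "dy": 40, "dz": 0, "yaw": 0},
  {"dx": -5, "dy": 40, "dz": 0, "yaw": 0},
])

```text
t: 20.3
eef_pos: [456.6, 216.0, 169.0]
tcp_rot: [3.141, 0.0, 2.132]
ft_force: [1.3, -0.5, -0.6]
opening: 0.48
```

Call:
drive_tool([
  {"dx": -20, "dy": 35, "dz": 0, "yaw": 0},
  {"dx": -20, "dy": 35, "dz": 0, "yaw": 0},
  {"dx": -20, "dy": 35, "dz": 0, "yaw": 0},
  {"dx": -20, "dy": 30, "dz": 0, "yaw": 0},
  {"dx": 0, "dy": 0, "dz": 0, "yaw": 0},
])

```text
t: 20.72
eef_pos: [373.9, 353.1, 168.6]
tcp_rot: [3.141, -0.001, 2.137]
ft_force: [0.7, 0.2, -0.2]
opening: 0.479
```

```bash
python3 look.py 16
python3 - <<'E'
from h import *
a=cv2.imread("pics/side16.png")[150:270,230:390]; cv2.imwrite("pics/side16w.png",cv2.resize(a,None,fx=5,fy=5,interpolation=2))
for n in("top","side"):
  for q in("valve_spring","piston_pin"):
    r=env.place_of(q,n); print(n,q,[(x["pixel"],x["conf"]) for x in r[:2]])
    if n=="top" and r: print(onz(n,r[0]["pixel"],6 if q[0]=="v" else 26))
E
```

```text
top valve_spring [([206.3, 269.5], 0.59)]
[468.09  19.91   6.  ]
top piston_pin [([403.5, 230.4], 0.61)]
[ 535.83 -344.72   26.  ]
side valve_spring [([316.9, 230.6], 0.6)]
side piston_pin []
```

View pics/top16.png

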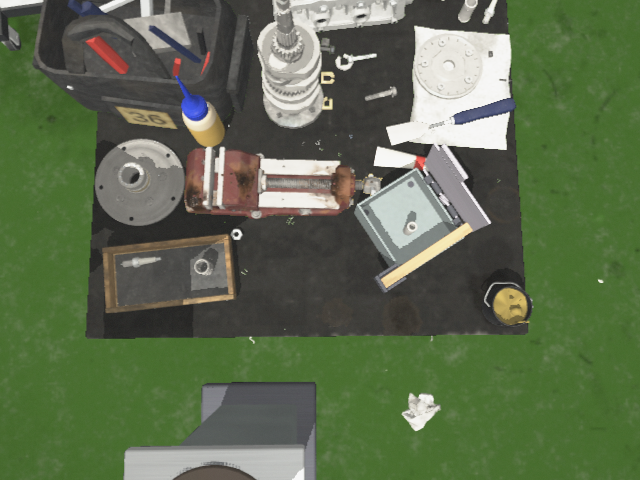

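View pics/side16w.png

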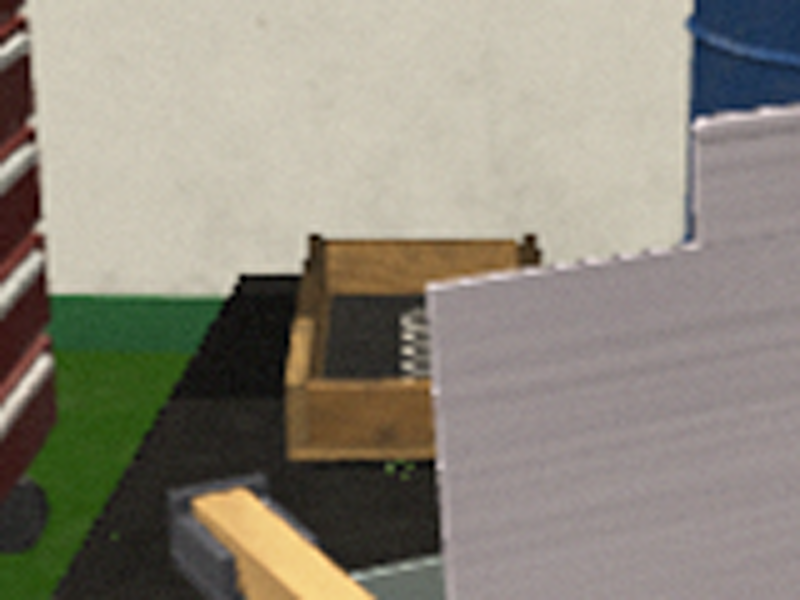

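The top view shows the spring as a round ring at (203,267), and the side view shows its coil upright in the tray. The pin is still standing in the bin at (411,227), and the flap is open with the bar seated. Handing in.

```bash
python3 -c "
from h import *
print(env.job_done())"
```

```text
the job is handed in; nothing more can be done
None
```

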